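Serve a bun with tongs

TASK

Pick up the spring tongs from their rest and use them to lift the round bun off the serving board, and finish while still holding it up in the tongs, still, at least 10 cm clear above the board. Do not touch the bun with the gripper itself, and leave the finger roll and the square brownie in place on the board and the glass where it stands.

Things in the scene. Friction and masses are not known exactly. Their poses are not given: they have to be found in the camera images.
- tongs_grip (a point): Steel spring tongs, 215 x 24 mm, 120 g, lying on their side (arms level, side by side) on a low rest. Point midway between the black grip plates, half-way up, 26 mm above the counter, near the centre of mass. x: towards the tips, y: left arm, z: up. Hinge at x = -100 mm. Plates: x -32 to +32, 24 mm tall, 63 mm over their outsides when open; fingers can reach down freely outside them.
- tongs_tips (a point): Point midway between the tongs' open tips, 90 mm ahead of tongs_grip, half-way up, same axes, fixed to the left arm. Tip plates: 46 mm long (x 67 to 113 mm from tongs_grip), 24 mm tall, flat, 76 mm apart inside when open. Per mm that the grip plates close, the tips close 1.9 mm; closed by under 7 mm the tips still pass over the bun.
- tongs_arm (a joint): How far the tongs are squeezed, rad: 0 open, 0.19 with tips 40 mm apart (grip plates then 44 mm over their outsides), 0.34 at the stop (tips 11 mm apart). A spring opens them: squeezing the plates takes 4 N to begin and 7 N at 0.19; half of any force beyond that reaches the tips, so 20 to 30 N on the plates holds the bun well.
- bun_center (a point): Centre of the round bun: brown, 40 mm across, 40 mm tall, upright side from 9 to 27 mm height and a domed top with a cross cut, 45 g, rigid. The point is 20 mm above its underside, which stands on the board. It stands at the left, in the middle or at the right of a row of three, about 80 mm apart along the board's length.
- finger_roll_center (a point): Centre of the finger roll, a brown oblong 70 x 32 x 26 mm lying across the board; leave it.
- brownie_center (a point): Centre of the square dark brownie, 34 x 34 x 24 mm; leave it.
- board: Birch serving board, 172 x 262 x 16 mm, does not move; origin at the centre of its underside on the counter, top 16 mm above. Its y axis is its long side, along which the bakes stand in a row, its x axis points away from the robot.
- rest: Low wooden tong rest, does not move; origin at the centre of its underside, below the grips; x axis along the tongs to the tips. Cross bars 14 mm high at x = -60 and +60 mm (64 and 104 mm long, a steel pin rising to 20 mm at each end), joined by a bar 18 mm wide and 8 mm high.
- glass_center (a point): Centre of an empty drinking glass, 64 mm across and 80 mm tall, standing on the counter; leave it.
Mind the look-alikes: they are no part of the job. Leave any purple or red look-alike of the part that bears bun_center alone.

How it is judged (in metres and radians):
On the way, in this order (a step that is already met when the one before it is completed fails the run):
1. the tongs are lifted off their rest while the bun still stands on the board (height (world z) of tongs_grip above 0.055 m and height (world z) of bun_center below 0.045 m and contact force between the fingers and tongs above 0.5 N), for 0.2 s.
2. the bun hangs in the tongs, clear of the board (height (world z) of bun_center above 0.06 m and contact force between tongs and bun above 0.5 N and contact force between bun and board below 0.05 N), for 0.2 s.
At the end, for the whole second after the job is handed in: Fingers squeeze the tongs (>1 N, tongs_arm >0.1 rad), whose tips grip the bun (>0.5 N, within 60 mm of tongs_tips); bun centre over 130 mm above the counter, slower than 50 mm/s, touching neither board nor robot; finger roll and brownie moved <20 mm, glass <30 mm (height (world z) of bun_center above 0.13 m and contact force between tongs and bun above 0.5 N and contact force between the fingers and tongs above 1 N and value of joint tongs_arm above 0.1 rad and distance between tongs_tips and bun_center below 0.06 m and contact force between each of the arm, the fingers and bun below 0.05 N and contact force between bun and board below 0.05 N and linear speed of bun below 0.05 m/s and distance of each of finger_roll_center, brownie_center from where it was at the start of the episode below 0.02 m and distance of glass_center from where it was at the start of the episode below 0.03 m); the arm keeps its last pose, push and grip.
It fails at once if the gripper or arm pushes on the bun (contact force between the arm and bun above 1 N).
It fails at once if the gripper's fingers push on the bun (contact force between the fingers and bun above 1 N).
It fails at once if the finger roll is knocked off its place (distance of finger_roll_center from where it was at the start of the episode above 0.03 m).
It fails at once if the brownie is knocked off its place (distance of brownie_center from where it was at the start of the episode above 0.03 m).
It fails at once if the glass is tipped over or pushed away (distance of glass_center from where it was at the start of the episode above 0.05 m or angle between glass_center's own z axis and vertical above 0.5 rad).
It also fails if it takes over 40 s, if anything falls off the work surface, if the arm or the gripper's body presses on something with over 40 N, if the wrist force passes 120 N, or if a joint passes its speed limit or range.

ROBOT

A 6-joint arm with a two-finger parallel gripper is mounted at the origin on a cart in front of the work surface, level with it; the furniture and walls round the work are solid. World frame = base frame: x ahead of the robot, y to its left, z up, the work surface at z = 0. Lengths are in mm, angles in rad, forces in N, time in s.
With the tool pointing down it reaches from about 350 to 875 mm from the base axis. Payload 4.2 kg.
Tool frame: the origin (TCP) lies between the finger pads; the fingertips stand 14 mm ahead of it and the grasp point (between the pads) lies 5 mm behind it; z points along the fingers, y is the line along which they close (so a half turn about z gives the same grasp; the last joint's range is limited). The gripper opens to 85 mm and grips with 20 to 120 N. Pads are 22 mm wide; open, the fingers measure 114 mm over their backs; the gripper's body (76 mm by 85 mm) begins 54 mm behind the grasp point. The pads swing forward as they close: fully open they stand 13 mm farther back than shut.
Start: joints at [0.259, 0.385, 0.008, 0, -1.194, -0.259], TCP at [624.979, 0.025, 245.312] pointing down, gripper open.
Joint ranges: [-3.14, 3.14], [-1.21, 2.06], [-1.07, 1.41], [-3.16, 2.05], [-2.99, -0.16], [-3.1, 3.1]. Speed limits (rad/s): [2.79, 2.79, 3.14, 3.14, 3.14, 3.14].

INTERFACE

Orientations are given as a unit quaternion [x, y, z, w].
In Python, from bench import * gives the robot as it stands.
- The arm moves only by the tool carry_out, never from a script. Its argument "motion" is a list of rows, each a list of 7 numbers: the turn, a rotation vector about the tool's x, y, z in rad, then the shift along the tool's x, y, z in mm, then the opening, from -1 (shut) to 1 (fully open), so that 0 is half open. A call has 1 to 5 rows; each row is the pose to reach, as a shift and turn from the pose commanded when the call began, along the tool's axes at that moment; what a row does not reach only later rows make up. A row lasts 1/8 s, in which the tool goes at most 62.5 mm and 10.7 degrees, less where a joint would pass 70% of its speed; a pose out of reach is approached as far as the arm can. A call with a gripper value outside its range is refused whole. The fingers move at their own pace and stop on an object; the grip force is fixed at half the most. Time passes only in rows, so rows that repeat a pose let the fingers close. It gives the time, the measured TCP pose, the force, the opening and the grip force at its end, in the units of the state.
- read_state(): the state, without advancing time (a new reading comes with each control period).
- get_image(name): name is "scene" or "side" or "wrist"; returns a dict with "color" (384x512x3 uint8, blue, green, red), "mtx" (3x3 intrinsics, pixels), "position" and "orientation" of the camera in the world. Camera axes: x right, y down, z forward; pixel columns grow to the right and rows downward; lengths in mm; the calibration is good to about 2 mm. The wrist camera is an equidistant fisheye: a pixel r from the principal point sees the ray r / f radians off the axis. A picture is of the moment at which its call begins. There is no depth.
- job_done(): hands the job in; it is judged then, once.
The state is a dict: "clock": time; "joints": joint angles; "joint_vel": joint speeds; "joint_efforts": joint torques, N m; "position": TCP position; "ee_rot": TCP orientation; "contact_force": force on the tool from outside, world axes, zero at the start; "wrist_torque": the same for the moment, N m; "gripper_width": finger opening in mm; "grasp_force": force on a finger pad.
Only numpy, scipy, OpenCV 4.12 (cv2) and the standard library are available. Lean on these libraries where they do the work, as an engineer would, in place of code of your own. Each camera call takes 0.05 s, during which the arm holds its last target. There are 200 camera calls.

## Working session

There is one attempt and no reset: what is moved stays moved. The work goes in short steps, Python scripts to look and compute and a tool call to move; the robot and the scene stay as the last step left them, time stands still between calls to the robot, and variables do not carry over. Pictures are saved under pics/ and viewed, at most 10 in all, crops included, and the job is handed in when it is done.

Besides the shell and the picture viewer there is one more tool, called in YAML: its name, and indented under it one key for each argument. carry_out: Moves the arm, as the interface text tells. Its arguments: {"type":"object","properties":{"motion":{"type":"array"}},"required":["motion"]}

```bash
ls; mkdir -p pics; cat > h.py <<'E'
from bench import *
import numpy as np, cv2
from scipy.spatial.transform import Rotation as R
def ray(im,u,v,fish=False):
    K=np.array(im["mtx"]);x=(u-K[0,2])/K[0,0];y=(v-K[1,2])/K[1,1]
    if fish:
        r=np.hypot(x,y);d=np.array([x/r*np.sin(r),y/r*np.sin(r),np.cos(r)]) if r>0 else np.array([0,0,1.])
    else: d=np.array([x,y,1.])
    return np.array(im["position"],float),R.from_quat(im["orientation"]).apply(d/np.linalg.norm(d))
def onz(im,u,v,z,fish=False):
    p,d=ray(im,u,v,fish);return p+d*(z-p[2])/d[2]
def cross(a,b):
    (p,d),(q,e)=a,b
    s=np.linalg.lstsq(np.c_[d,-e],q-p,rcond=None)[0]
    x,y=p+d*s[0],q+e*s[1];return (x+y)/2,np.linalg.norm(x-y)
E
python3 - <<'E'
from h import *
import pickle
s=read_state();print(s["position"],s["ee_rot"],s["gripper_width"],s["clock"])
ims={n:get_image(n) for n in("scene","side","wrist")}
pickle.dump(ims,open("im0.pkl","wb"))
for n,i in ims.items(): print(n,np.round(i["mtx"],1).tolist(),np.round(i["position"],1),np.round(R.from_quat(i["orientation"]).as_matrix(),2).tolist())
c=[i["color"] for i in ims.values()]
cv2.imwrite("pics/a.png",np.vstack([np.hstack(c[:2]),np.hstack([c[2],c[2]*0])])[:, :][::1,::1] if 0 else cv2.resize(c[0],(768,576)))
cv2.imwrite("pics/b.png",cv2.resize(c[1],(768,576)));cv2.imwrite("pics/c.png",cv2.resize(c[2],(768,576)))
E
```

```text
pics
[6.24444408e+02 3.64374892e-02 2.44236641e+02] [-0.70704414  0.7071686   0.00072804 -0.00079164] 85.39323174970771 0.0
scene [[483.4, 0.0, 248.1], [0.0, 483.4, 202.0], [0.0, 0.0, 1.0]] [ -78.9 -410.3  788.2] [[0.66, -0.49, 0.57], [-0.75, -0.44, 0.49], [0.01, -0.75, -0.66]]
side [[363.1, 0.0, 253.1], [0.0, 363.1, 191.9], [0.0, 0.0, 1.0]] [534.6 991.3 543.8] [[-1.0, -0.01, 0.04], [-0.05, 0.49, -0.87], [-0.01, -0.87, -0.49]]
wrist [[297.3, 0.0, 262.3], [0.0, 297.3, 196.3], [0.0, 0.0, 1.0]] [624.6 -81.  372.6] [[-1.0, 0.0, -0.0], [0.0, 0.95, 0.31], [0.0, 0.31, -0.95]]
```

View pics/a.png

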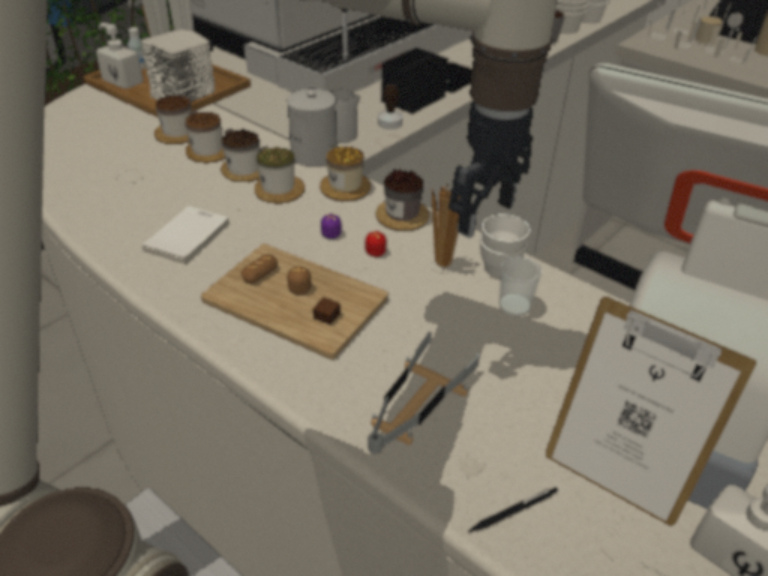

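View pics/b.png

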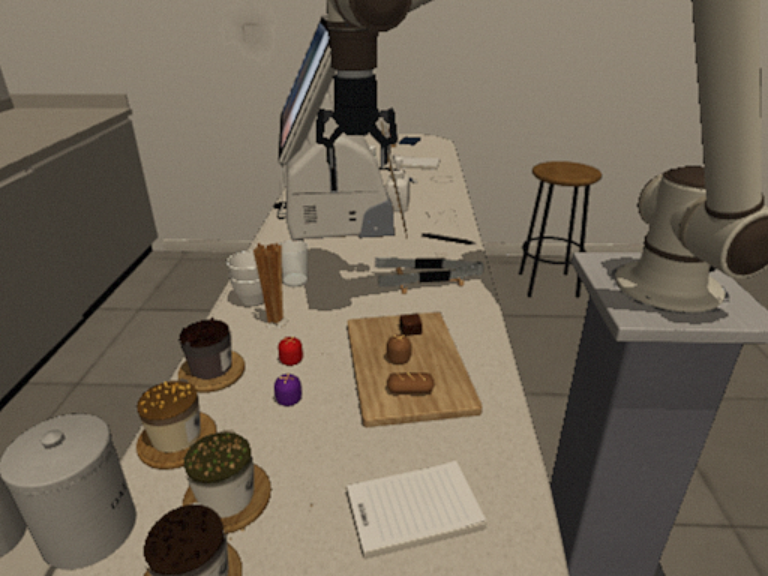

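View pics/c.png

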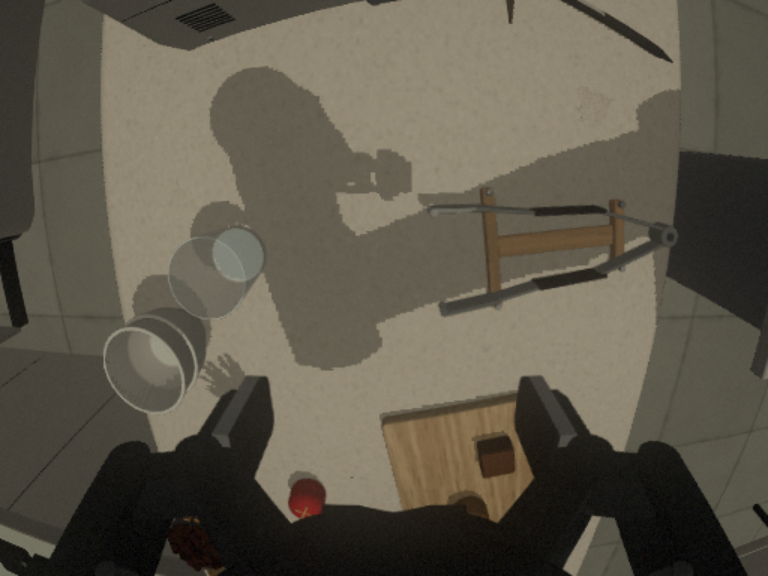

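The scene picture (768 px scale) shows the candidates for "round bun":
- brown dome on the board at (298,280), which is the middle of the row
- purple look-alike at (331,226), off the board
- red look-alike at (376,244), off the board
- finger roll at (260,268)
- brownie at (327,310)

I choose the brown one. The tongs have their hinge at (376,443) and their tips at (430,338) and (478,362). The glass is at (518,285). In the side view the bun is at (399,349). In the wrist view the plates are at (567,210) and (570,280) and the hinge at (663,236).

```bash
cat > m.py <<'E'
from h import *
import pickle
ims=pickle.load(open("im0.pkl","rb"))
hsv={n:cv2.cvtColor(i["color"],cv2.COLOR_BGR2HSV) for n,i in ims.items()}
def blob(n,mask,seed,r=25):
    m=np.zeros_like(mask);u,v=int(seed[0]/1.5),int(seed[1]/1.5)
    m[v-r:v+r,u-r:u+r]=mask[v-r:v+r,u-r:u+r]
    k,l,st,c=cv2.connectedComponentsWithStats(m)
    j=min((j for j in range(1,k) if st[j,4]>15),key=lambda j:np.hypot(*(c[j]-np.array([u,v]))))
    return c[j],st[j],cv2.minAreaRect(np.argwhere(l==j)[:,::-1].astype(np.float32))
E
python3 - <<'E'
from m import *
V={n:h[...,2] for n,h in hsv.items()}
for nm,a,b in(("bun",(298,280),(399,349)),("roll",(260,268),(411,383)),("brownie",(327,310),(411,324))):
    o=[]
    for n,s in(("scene",a),("side",b)):
        h=hsv[n];print(n,nm,"seed",h[int(s[1]/1.5),int(s[0]/1.5)],end=" ")
        board=h[int(s[1]/1.5)+16,int(s[0]/1.5)];
        mask=((h[...,2]<125)&(h[...,1]>90)).astype(np.uint8)
        c,st,rr=blob(n,mask,s);print(np.round(c,1),st);o.append((ims[n],c,st))
    p,e=cross(ray(o[0][0],*o[0][1]),ray(o[1][0],*o[1][1]));print(nm,np.round(p,1),round(e,1))
for nm,a,b in(("plateL",(397,386),(570,280)),("plateR",(432,403),(567,210))):
    o=[]
    for n,s in(("scene",a),("wrist",b)):
        mask=(V[n]<45).astype(np.uint8);c,st,rr=blob(n,mask,s);print(nm,n,np.round(c,1),st,np.round(rr[2]),np.round(rr[1],1))
        o.append(ray(ims[n],*c,n=="wrist"))
    p,e=cross(*o);print(nm,np.round(p,1),round(e,1))
for nm,a,b in(("hinge",(376,441),(663,236)),("tipL",(430,338),(443,308)),("tipR",(478,362),(431,209))):
    p,e=cross(ray(ims["scene"],a[0]/1.5,a[1]/1.5),ray(ims["wrist"],b[0]/1.5,b[1]/1.5,True));print(nm,np.round(p,1),round(e,1), np.round(onz(ims["wrist"],b[0]/1.5,b[1]/1.5,38,True),1))
for nm,(u,v) in dict(A=(268,246),B=(387,297),C=(334,354),D=(203,296)).items():print("board",nm,np.round(onz(ims["scene"],u/1.5,v/1.5,16),1))
for nm,(u,v) in dict(A=(348,317),B=(440,313),C=(480,408),D=(362,423)).items():print("boardside",nm,np.round(onz(ims["side"],u/1.5,v/1.5,16),1))
print("glass",np.round(onz(ims["scene"],516/1.5,304/1.5,0),1))
s=ims["scene"]["color"];w=ims["wrist"]["color"]
a=cv2.resize(s[150:240,130:250],(480,360),interpolation=cv2.INTER_CUBIC);b=cv2.resize(w[110:230,270:460],(480,303))[:303]
b=cv2.resize(w[110:230,270:460],(320,202));c=cv2.resize(s[210:310,235:335],(320,320))
o=np.zeros((522,800,3),np.uint8);o[:360,:480]=a;o[:320,480:]=c;o[320:522,480:]=b;cv2.imwrite("pics/d.png",o)
E
```

```text
scene bun seed [ 14 136 114] [200.2 188.5] [191 179  20  18 260]
side bun seed [ 12 159 111] [268.5 226.5] [255 209  27  35 525]
bun [533.2 269.6  41.2] 2.7
scene roll seed [ 15 146 112] [173.4 180.6] [161 170  26  21 316]
side roll seed [ 14 171 115] [273.  255.9] [257 248  33  17 452]
roll [522.8 357.9  24.2] 1.3
scene brownie seed [ 12 155  79] [217.9 207.4] [208 198  21  19 290]
side brownie seed [  8 178  56] [268.7 225.5] [255 209  27  32 494]
brownie [535.  216.    8.7] 2.9
plateL scene [264.3 256.7] [258 247  14  19  55] 37.0 [ 2.8 21.6]
plateL wrist [378.4 185.4] [355 179  49  14 298] 79.0 [ 7.4 47.9]
plateL [475.5  19.   26.6] 0.4
plateR scene [287.5 269.7] [280 259  16  23  90] 41.0 [ 3.7 26.4]
plateR wrist [378.6 139.9] [354 137  49   7 213] 88.0 [ 5. 48.]
plateR [480.5 -39.4  25.7] 0.7
hinge [382.  -22.7  25.6] 3.4 [389.8 -23.2  38. ]
tipL [583.1  43.9  27.4] 2.6 [584.   41.4  38. ]
tipR [594.5 -37.2  22.2] 2.7 [595.4 -38.   38. ]
board A [585.7 408.8  16. ]
board B [622.2 161.4  16. ]
board C [468.5 134.7  16. ]
board D [421.5 385.4  16. ]
boardside A [633.7 163.8  16. ]
boardside B [467.2 145.   16. ]
boardside C [423.7 397.1  16. ]
boardside D [588.6 433.1  16. ]
glass [767.5   3.1   0. ]
```

View pics/d.png

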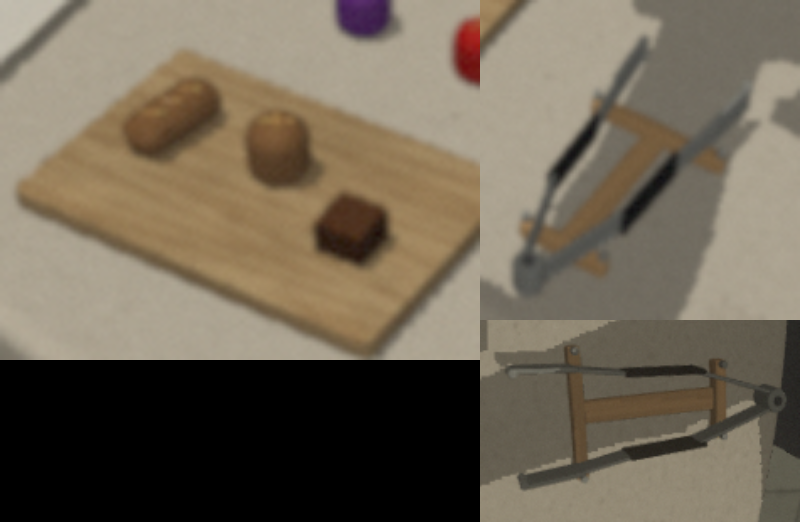

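The crop confirms the brown domed bun standing on the board at 4x crop pixel (278,148), between the roll and the brownie. The tongs have hinge, black plates and tips clearly visible. First move: go above the tongs and turn the tool onto their axis.

carry_out:
  motion:
    - [0,0,-0.18,3,30,0,1]
    - [0,0,-0.36,5,60,0,1]
    - [0,0,-0.54,8,90,0,1]
    - [0,0,-0.72,10,120,0,1]
    - [0,0,-0.9,10.5,144,0,1]

```text
clock: 0.78
position: [479.6, -10.7, 245.1]
ee_rot: [0.945, -0.326, -0.0, 0.0]
contact_force: [0.6, 1.0, 0.4]
gripper_width: 85.2
grasp_force: 0.0
```

carry_out:
  motion:
    - [0,0,-0.18,0,0,0,1]
    - [0,0,-0.36,0,0,0,1]
    - [0,0,-0.54,0,0,0,1]
    - [0,0,-0.72,0,0,0,1]
    - [0,0,-0.796,0,0,0,1]

```text
clock: 1.4
position: [480.7, -10.5, 245.1]
ee_rot: [0.998, 0.064, -0.0, -0.0]
contact_force: [0.5, -0.4, -0.3]
gripper_width: 85.3
grasp_force: 0.0
```

```bash
python3 - <<'E'
from h import *
import pickle
s=read_state();print(np.round(s["position"],1),np.round(R.from_quat(s["ee_rot"]).as_matrix(),3).tolist(),s["clock"],s["gripper_width"])
i=get_image("wrist");pickle.dump(i,open("w1.pkl","wb"));cv2.imwrite("pics/e.png",cv2.resize(i["color"],(768,576)))
print(np.round(i["position"],1))
E
```

```text
[480.7 -10.5 245.1] [[0.992, 0.128, -0.001], [0.128, -0.992, 0.0], [-0.001, -0.0, -1.0]] 1.4 85.34326141903037
[ 5.609e+02 -2.000e-01  3.733e+02]
```

View pics/e.png

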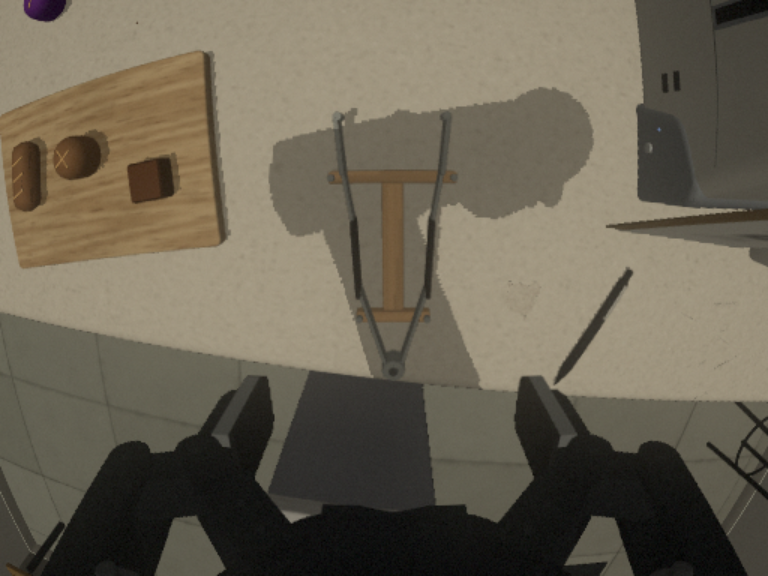

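The wrist view shows the tongs almost upright and centred: hinge (393,366), plates (355,258) and (430,258), tips (340,118) and (446,118). The bun is at (77,158), the roll at (26,176) and the brownie at (151,180).

```bash
python3 - <<'E'
from m import *
w=pickle.load(open("w1.pkl","rb"));S=ims["scene"];D=ims["side"];W=ims["wrist"]
f=lambda i,p,k=False:ray(i,p[0]/1.5,p[1]/1.5,k)
def multi(rs):
    A=sum(np.eye(3)-np.outer(d,d) for _,d in rs);b=sum((np.eye(3)-np.outer(d,d))@p for p,d in rs)
    x=np.linalg.solve(A,b);return np.round(x,1),np.round([np.linalg.norm(np.cross(x-p,d)) for p,d in rs],1)
V=cv2.cvtColor(w["color"],cv2.COLOR_BGR2HSV)
for nm,a,b,c in(("plateL",(264.3,256.7),(378.4,185.4),(355,258)),("plateR",(287.5,269.7),(378.6,139.9),(430,258))):
    cw,st,_=blob("w",(V[...,2]<45).astype(np.uint8),c,35);print(np.round(cw,1),st,np.round(onz(w,*cw,30,True),1))
    print(nm,*multi([ray(S,*a),ray(W,*b,True),ray(w,*cw,True)]))
for nm,a,b,c in(("hinge",(376,441),(663,236),(393,366)),("tipL",(430,338),(443,308),(340,118)),("tipR",(478,362),(431,209),(446,118))):
    print(nm,*multi([f(S,a),f(W,b,True),f(w,c,True)]))
for nm,a,b,c in(("bun",(299.3,280),(399,350),(77,158)),("roll",(260,268),(411,383),(26,176)),("brownie",(327,310),(411,324),(151,180)),("purple",(331,226),(288,389),None)):
    rs=[f(S,a),f(D,b)]+([f(w,c,True)] if c else []);print(nm,*multi(rs), *multi(rs[:1]+rs[2:]) if c else "")
for q in((204,52),(222,243),(20,267),(2,115)):print("corner",np.round(onz(w,q[0]/1.5,q[1]/1.5,16,True),1))
E
```

```text
[236.2 158.3] [234 146   5  27  72] [490.2  21.6  30. ]
plateL [480.7  21.2  22.2] [1.6 6.8 7.8]Traceback (most recent call last):
  File "<stdin>", line 9, in <module>
  File "m.py", line 9, in blob
    j=min((j for j in range(1,k) if st[j,4]>15),key=lambda j:np.hypot(*(c[j]-np.array([u,v]))))
ValueError: min() iterable argument is empty
```

```bash
python3 - <<'E'
from m import *
w=pickle.load(open("w1.pkl","rb"));S=ims["scene"];D=ims["side"];W=ims["wrist"]
f=lambda i,p,k=False:ray(i,p[0]/1.5,p[1]/1.5,k)
def multi(rs):
    A=sum(np.eye(3)-np.outer(d,d) for _,d in rs);b=sum((np.eye(3)-np.outer(d,d))@p for p,d in rs)
    x=np.linalg.solve(A,b);return np.round(x,1),np.round([np.linalg.norm(np.cross(x-p,d)) for p,d in rs],1)
for nm,a,b,c in(("plateL",(396.5,385),(567.6,278.1),(355,258)),("plateR",(431,404.5),(567.9,210),(430,258)),("hinge",(376,441),(663,236),(393,366)),("tipL",(430,338),(443,308),(340,118)),("tipR",(478,362),(431,209),(446,118))):
    print(nm,*multi([f(S,a),f(W,b,True),f(w,c,True)]),*multi([f(W,b,True),f(w,c,True)]),np.round(onz(w,c[0]/1.5,c[1]/1.5,36,True),1))
for nm,a,b,c in(("bun",(299.3,280),(399,350),(77,158)),("roll",(260,268),(411,383),(26,176)),("brownie",(327,310),(411,324),(151,180))):
    rs=[f(S,a),f(D,b),f(w,c,True)];print(nm,*multi(rs), *multi(rs[:1]+rs[2:]),*multi(rs[:2]))
for q in((204,52),(222,243),(20,267),(2,115)):print("corner",np.round(onz(w,q[0]/1.5,q[1]/1.5,16,True),1))
E
```

```text
plateL [474.6  19.   27.4] [0.8 1.  1.5] [472.2  20.3  21. ] [0.9 0.9] [475.3  19.   36. ]
plateR [480.4 -39.5  26. ] [0.2 0.7 0.6] [481.5 -39.5  29.1] [0.4 0.4] [482.7 -39.   36. ]
hinge [381.5 -22.9  26.2] [1.8 1.7 0.8] [383.6 -22.2  30.3] [0.8 0.8] [385.7 -22.3  36. ]
tipL [582.5  43.5  28. ] [1.3 1.5 0.8] [582.3  43.6  30.1] [1. 1.] [581.2  42.3  36. ]
tipR [593.7 -37.3  22.6] [1.7 1.4 1.2] [593.2 -36.5  22.3] [1. 1.] [591.2 -35.7  36. ]
bun [540.9 283.8  32.8] [1.4 1.1 0.4] [540.6 281.8  35.1] [0.2 0.2] [541.1 283.7  32.7] [1.2 1.2]
roll [522.7 359.9  28.5] [1.2 1.5 0.6] [523.2 358.9  29.6] [0.4 0.4] [522.4 359.5  28.3] [1.3 1.3]
brownie [521.8 201.6  28.6] [1.  1.3 0.4] [522.3 201.   29.5] [0.1 0.1] [521.5 201.5  28.7] [1.2 1.2]
corner [633.2 167.5  16. ]
corner [470.2 136.4  16. ]
corner [422.3 392.8  16. ]
corner [587.9 418.5  16. ]
```

carry_out:
  motion:
    - [0,0,0,-2,0,50,1]
    - [0,0,0,-2,0,100,1]
    - [0,0,0,-2,0,150,1]
    - [0,0,0,-2,0,195,1]
    - [0,0,0,-2,0,218,1]

```text
clock: 2.08
position: [477.6, -11.2, 24.9]
ee_rot: [0.998, 0.062, -0.002, 0.0]
contact_force: [-0.0, 0.3, -0.1]
gripper_width: 85.4
grasp_force: 0.0
```

carry_out:
  motion:
    - [0,0,0,0,0,0,0.36]
    - [0,0,0,0,0,0,0.36]
    - [0,0,0,0,0,0,0.36]
    - [0,0,0,0,0,0,0.36]

```text
clock: 2.58
position: [479.6, -10.5, 28.2]
ee_rot: [0.998, 0.063, 0.001, -0.0]
contact_force: [-0.7, -0.5, -1.0]
gripper_width: 58.2
grasp_force: 4.4
```

carry_out:
  motion:
    - [0,0,0,0,0,-10,0.34]
    - [0,0,0,0,0,-30,0.34]
    - [0,0,0,0,0,-60,0.34]
    - [0,0,0,0,0,-90,0.34]
    - [0,0,0,0,0,-110,0.34]

```text
clock: 3.2
position: [479.3, -10.6, 139.6]
ee_rot: [0.998, 0.063, 0.001, -0.0]
contact_force: [0.6, -0.0, -1.3]
gripper_width: 57.1
grasp_force: 4.5
```

```bash
python3 - <<'E'
from h import *
import pickle
s=read_state();print(np.round(s["position"],1),s["gripper_width"],s["grasp_force"])
ims={n:get_image(n) for n in("scene","side","wrist")};pickle.dump(ims,open("im2.pkl","wb"))
a=ims["wrist"]["color"];b=ims["side"]["color"][40:240,170:370]
o=np.zeros((384,800,3),np.uint8);o[:,:512]=a;o[:288,512:]=cv2.resize(b,(288,288));cv2.imwrite("pics/f.png",o)
E
```

```text
[479.3 -10.6 139.6] 57.06464474694825 4.540942758321762
```

View pics/f.png

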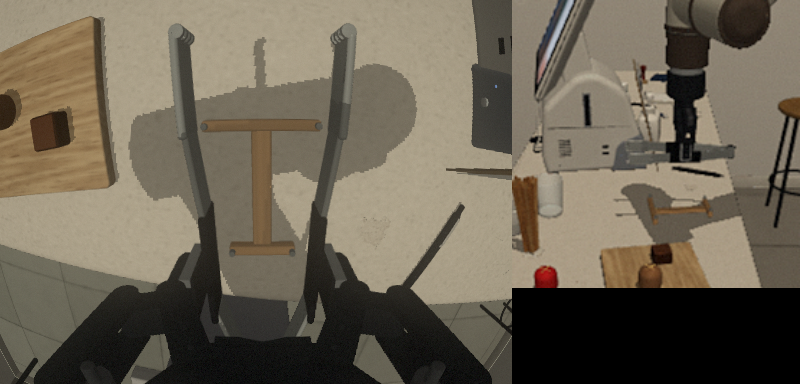

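The tongs hang level and symmetric in the fingers, with the tips at (176,28) and (348,28), so the midline is column 262. Next I carry them over the bun.

carry_out:
  motion:
    - [0,0,0,1,-15,0,0.34]
    - [0,0,0,2,-45,0,0.34]
    - [0,0,0,3,-80,0,0.34]
    - [0,0,0,4,-115,0,0.34]
    - [0,0,0,5,-150,0,0.34]

```text
clock: 3.98
position: [464.2, 140.2, 136.1]
ee_rot: [0.998, 0.063, -0.001, 0.001]
contact_force: [-0.4, 0.0, -1.0]
gripper_width: 57.2
grasp_force: 4.5
```

carry_out:
  motion:
    - [0,0,0,1,-35,0,0.34]
    - [0,0,0,2,-70,0,0.34]
    - [0,0,0,3,-105,0,0.34]
    - [0,0,0,4,-128,0,0.34]
    - [0,0,0,4,-133.5,0,0.34]

```text
clock: 4.6
position: [451.9, 272.9, 136.4]
ee_rot: [0.998, 0.063, -0.001, 0.001]
contact_force: [0.4, 0.4, -1.5]
gripper_width: 57.1
grasp_force: 4.5
```

carry_out:
  motion:
    - [0,0,0,0,0,0,0.34]
    - [0,0,0,0,0,0,0.34]

```text
clock: 4.85
position: [452.4, 270.7, 137.1]
ee_rot: [0.998, 0.062, -0.0, 0.0]
contact_force: [0.1, -0.3, -1.7]
gripper_width: 57.4
grasp_force: 4.5
```

```bash
python3 - <<'E'
from h import *
import pickle
s=read_state();print(np.round(s["position"],1),s["gripper_width"],s["grasp_force"],s["clock"])
ims={n:get_image(n) for n in("scene","side","wrist")};pickle.dump(ims,open("im3.pkl","wb"))
a=ims["wrist"]["color"];b=ims["side"]["color"][120:280,190:350]
o=np.zeros((576,800,3),np.uint8);o[:384,:512]=a;o[:288,512:]=cv2.resize(b,(288,288));o[288:576,512:]=cv2.resize(ims["scene"]["color"][110:270,120:280],(288,288));cv2.imwrite("pics/g.png",o)
E
```

```text
[452.4 270.7 137.1] 57.42508516489288 4.5434390008449554 4.85
```

View pics/g.png

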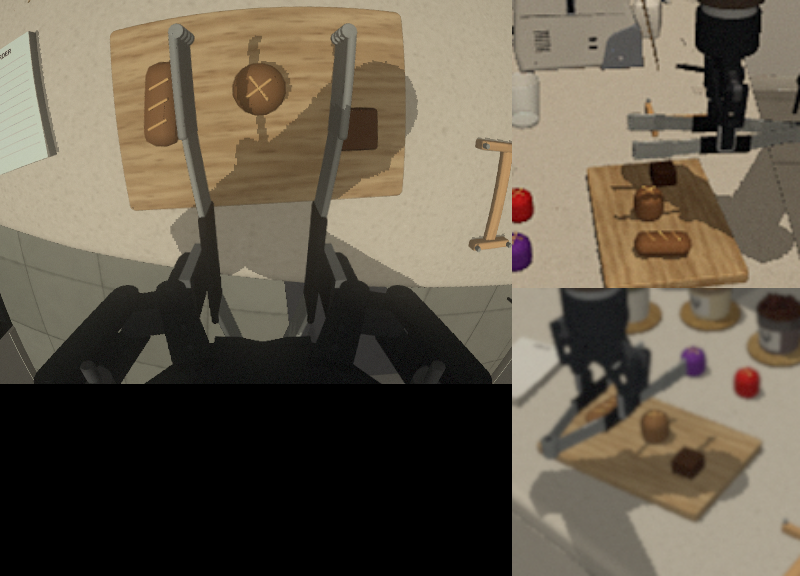

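The wrist view shows the bun at (259,90) between the tips at (176,28) and (348,28). The roll and brownie lie outside the arms. I check the bun's offset and the tip height.

```bash
python3 - <<'E'
from h import *
import pickle
i=pickle.load(open("im3.pkl","rb"));w=i["wrist"]
h=cv2.cvtColor(w["color"],cv2.COLOR_BGR2HSV)
print("bun",np.round([onz(w,259,90,z,True) for z in(36,45)],1))
print("tipR",*cross(ray(i["side"],257,186.7),ray(w,348,28,True)),*cross(ray(i["scene"],217.8,155.6),ray(w,348,28,True)))
print("tipL",*cross(ray(i["side"],259.4,203.3),ray(w,176,28,True)))
for z in(120,130,140,150):print(z,np.round([onz(w,u,28,z,True) for u in(176,348)],1).tolist())
E
```

```text
bun [[540.7 284.2  36. ]
 [540.4 284.   45. ]]
tipR [565.9732887  249.96851252 141.46807788] 7.587822530461793 [573.09709828 246.26150139 128.81612315] 1.2664126057844458
tipL [558.0660723  321.50822263 139.14940649] 6.891885939802136
120 [[566.0, 327.6, 120.0], [576.3, 243.7, 120.0]]
130 [[563.7, 324.4, 130.0], [573.3, 246.2, 130.0]]
140 [[561.4, 321.1, 140.0], [570.3, 248.8, 140.0]]
150 [[559.1, 317.9, 150.0], [567.3, 251.3, 150.0]]
```

carry_out:
  motion:
    - [0,0,0,0,-2,15,0.34]
    - [0,0,0,0,-2,40,0.34]
    - [0,0,0,0,-2,65,0.34]
    - [0,0,0,0,-2,85,0.34]
    - [0,0,0,0,-2,97,0.34]

```text
clock: 5.62
position: [451.7, 272.9, 38.5]
ee_rot: [0.998, 0.062, -0.001, 0.001]
contact_force: [0.7, 0.0, -1.3]
gripper_width: 57.6
grasp_force: 4.5
```

carry_out:
  motion:
    - [0,0,0,0,0,0,0.34]
    - [0,0,0,0,0,0,0.34]

```text
clock: 5.88
position: [452.7, 274.0, 40.8]
ee_rot: [0.998, 0.063, 0.0, -0.0]
contact_force: [0.0, -0.6, -1.5]
gripper_width: 57.3
grasp_force: 4.5
```

```bash
python3 - <<'E'
from h import *
s=read_state();print(np.round(s["position"],1),s["gripper_width"],s["grasp_force"],s["contact_force"])
ims={n:get_image(n) for n in("side","wrist")}
a=ims["wrist"]["color"];b=ims["side"]["color"][170:290,200:320]
o=np.zeros((384,800,3),np.uint8);o[:,:512]=a;o[:288,512:]=cv2.resize(b,(288,288));cv2.imwrite("pics/i.png",o)
E
```

```text
[452.7 274.   40.8] 57.31425622228244 4.540873244404793 [ 0.03120917 -0.55544245 -1.54850079]
```

View pics/i.png

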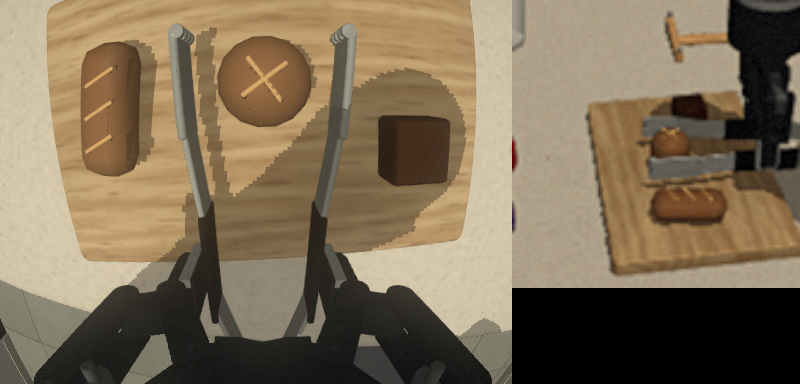

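The tips straddle the bun: it is at (264,81) with the midline at 262, and nothing else is touched. Now I close.

carry_out:
  motion:
    - [0,0,0,0,0,1,0.2]
    - [0,0,0,0,0,2,0.1]
    - [0,0,0,0,0,2,0.0]
    - [0,0,0,0,0,2,-0.3]
    - [0,0,0,0,0,2,-1]

```text
clock: 6.6
position: [452.3, 273.7, 38.4]
ee_rot: [0.998, 0.063, 0.0, -0.0]
contact_force: [-0.5, 0.2, -0.9]
gripper_width: 42.3
grasp_force: 60.6
```

carry_out:
  motion:
    - [0,0,0,0,0,0,-1]
    - [0,0,0,0,0,0,-1]
    - [0,0,0,0,0,0,-1]

```text
clock: 6.98
position: [452.3, 273.7, 38.3]
ee_rot: [0.998, 0.063, -0.0, 0.0]
contact_force: [-1.2, -0.0, 0.6]
gripper_width: 42.6
grasp_force: 60.6
```

Gripped at 42.6 mm and 60 N. Next I lift slowly to about 210 mm.

carry_out:
  motion:
    - [0,0,0,0,0,-8,-1]
    - [0,0,0,0,0,-22,-1]
    - [0,0,0,0,0,-40,-1]
    - [0,0,0,0,0,-60,-1]
    - [0,0,0,0,0,-80,-1]

```text
clock: 7.6
position: [452.4, 273.7, 120.0]
ee_rot: [0.998, 0.063, 0.0, -0.0]
contact_force: [0.9, 0.5, -1.9]
gripper_width: 42.6
grasp_force: 60.9
```

carry_out:
  motion:
    - [0,0,0,0,0,-20,-1]
    - [0,0,0,0,0,-42,-1]
    - [0,0,0,0,0,-64,-1]
    - [0,0,0,0,0,-82,-1]
    - [0,0,0,0,0,-90,-1]

```text
clock: 8.22
position: [452.5, 273.9, 210.3]
ee_rot: [0.998, 0.063, 0.001, -0.001]
contact_force: [-0.4, 0.3, -1.7]
gripper_width: 42.6
grasp_force: 60.9
```

carry_out:
  motion:
    - [0,0,0,0,0,0,-1]
    - [0,0,0,0,0,0,-1]
    - [0,0,0,0,0,0,-1]
    - [0,0,0,0,0,0,-1]

```text
clock: 8.72
position: [452.1, 273.5, 207.8]
ee_rot: [0.998, 0.063, -0.0, 0.0]
contact_force: [-0.0, 0.4, -1.8]
gripper_width: 42.5
grasp_force: 60.9
```

```bash
python3 - <<'E'
from h import *
s=read_state();print(np.round(s["position"],1),s["gripper_width"],s["grasp_force"],s["contact_force"],np.abs(s["joint_vel"]).max())
ims={n:get_image(n) for n in("side","wrist")}
a=ims["wrist"]["color"];b=ims["side"]["color"][70:270,170:370]
o=np.zeros((384,800,3),np.uint8);o[:,:512]=a;o[:288,512:]=cv2.resize(b,(288,288));cv2.imwrite("pics/j.png",o)
E
```

```text
[452.1 273.5 207.8] 42.46134922628121 60.90441939420998 [-0.0265588   0.38125508 -1.76068132] 0.00317500642574142
```

View pics/j.png

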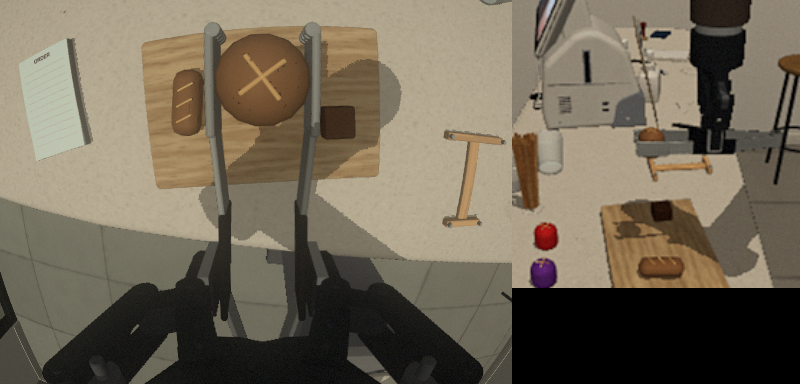

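The bun hangs in the tips at (262,78), well above the board. The roll and brownie are still in place and the arm is still, so I hand in.

```bash
python3 -c "
from bench import *
print(job_done())"
```

```text
the job is handed in; nothing more can be done
None
```

The job is handed in: the tongs hold the bun still, roughly 17 cm above the board, and the last pictures show the finger roll and brownie in place, with the glass never approached; no verdict came back.

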